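# Load the dip stainer

### The job

Load the bench slide stainer for a run. First push the white staining bath fully home, square and flush against both fences of the deck's rear left corner, then hang every steel slide rack on the rail above it - lift its hook over the front lip and lower it until it seats in the channel behind - and when all hang straight press the start button right down. Leave the beaker and the amber bottle standing where they are, and at the end the bath must still be home and all racks hanging.

Things in the scene. Friction and masses are not known exactly. Their poses are not given: they have to be found in the camera images.
- rail_seat (a point): Dip stainer (white and aluminium bench machine, bolted down, place and yaw vary), axes: x to its back, y along its rail to the drive housing (left), z up. The point is on the floor of the rail's channel, mid-width, 150 mm above the bench; the steel rail runs from y = -135 to +150 mm. Channel 20 mm wide, x = -10 to 10; rear wall x = 10 to 15, 22 mm high. Rail is fixed while loading.
- rail_lip (a point): Top edge of the rail's front anti-jump lip, 14 mm above the channel floor, 12.5 mm in front of rail_seat (same axes). Lip 5 mm thick; rail floor 6 mm thick, open below it. At the rail's right end a white guide block spans y = -225 to -135 mm, x = -13 to +38 from here, top 180 mm above the bench; at its left end the lift column is 185 mm high.
- fence_corner (a point): Inner corner of the stainer's two fences on its deck (12 mm above the bench), same axes; 55 mm behind (x) and 150 mm left (y) of rail_seat. Rear fence: plane x = 0 here, 40 mm high. Side fence: plane y = 0, the inner wall of the drive housing, 78 mm high. The deck reaches 240 mm to the front and 385 mm to the right of here.
- bath_mid (a point): Staining bath: loose open white trough 170 (x) by 286 (y) by 45 mm high, walls 4 mm, 0.35 to 0.6 kg, standing out of place on the deck. This is its centre, half-way up; its axes are parallel to the machine's when square. It slides when pushed with 3 to 8 N on its front (-x) wall or right (-y) end, low, 20 to 45 mm above the bench.
- bath_corner (a point): The bath's own rear left bottom corner (85, 143, -22.5 mm from bath_mid in the bath's axes), which belongs in fence_corner.
- start (a joint): Start button: 0 is up, grows as it is pressed, 0.006 m is fully down (about 5 N); it springs back.
- start_top (a point): Centre of the top of the grey start button (26 mm across, faces up), on the low front part of the drive housing, whose top is 90 mm above the bench; the lift column, 40 mm behind, is 185 mm high.
- beaker_mid (a point): Glass beaker 66 mm across, 85 mm high, standing among the racks; this point is half-way up. Not part of the job.
- stain_bottle_mid (a point): Amber bottle 56 mm across, 120 mm high, standing among the racks; this point is half-way up. Not part of the job.
- rack1_grip (a point): Steel slide rack 1 (racks are alike; three or four are present, standing on the bench at first; 0.17 to 0.29 kg): centre of its black grip, an upright bar 12 (x) by 28 (y) mm, 106 to 156 mm above the foot; this point is 132 mm above the foot. Rack axes: z up, x the way the hook opens.
- rack1_hook (a point): Centre of the underside of rack 1's hook tongue (10 mm thick in x, 30 wide in y, 20 long), 52 mm straight below rack1_grip. The tongue hangs from the hook's roof, x = -37 to +6, y = -15 to 15, 100 to 106 mm above the foot. Hung properly it rests on the channel floor, behind the lip, the rack upright, rack x along machine x.
- rack1_foot (a point): Centre of rack 1's foot, 80 mm below rack1_hook. The basket with glass slides reaches x = -38 to 46, y = -22 to 22 mm, 0 to 36 mm above the foot; a stem at x = -37 to -31 joins it to the hook's roof. Between tongue and basket 44 mm are open towards +x: the rail goes there. Knocked while hung, it sways for some seconds.
- rack2_grip (a point): Steel slide rack 2 (racks are alike; three or four are present, standing on the bench at first; 0.17 to 0.29 kg): centre of its black grip, an upright bar 12 (x) by 28 (y) mm, 106 to 156 mm above the foot; this point is 132 mm above the foot. Rack axes: z up, x the way the hook opens.
- rack2_hook (a point): Centre of the underside of rack 2's hook tongue (10 mm thick in x, 30 wide in y, 20 long), 52 mm straight below rack2_grip. The tongue hangs from the hook's roof, x = -37 to +6, y = -15 to 15, 100 to 106 mm above the foot. Hung properly it rests on the channel floor, behind the lip, the rack upright, rack x along machine x.
- rack2_foot (a point): Centre of rack 2's foot, 80 mm below rack2_hook. The basket with glass slides reaches x = -38 to 46, y = -22 to 22 mm, 0 to 36 mm above the foot; a stem at x = -37 to -31 joins it to the hook's roof. Between tongue and basket 44 mm are open towards +x: the rail goes there. Knocked while hung, it sways for some seconds.
- rack3_grip (a point): Steel slide rack 3 (racks are alike; three or four are present, standing on the bench at first; 0.17 to 0.29 kg): centre of its black grip, an upright bar 12 (x) by 28 (y) mm, 106 to 156 mm above the foot; this point is 132 mm above the foot. Rack axes: z up, x the way the hook opens.
- rack3_hook (a point): Centre of the underside of rack 3's hook tongue (10 mm thick in x, 30 wide in y, 20 long), 52 mm straight below rack3_grip. The tongue hangs from the hook's roof, x = -37 to +6, y = -15 to 15, 100 to 106 mm above the foot. Hung properly it rests on the channel floor, behind the lip, the rack upright, rack x along machine x.
- rack3_foot (a point): Centre of rack 3's foot, 80 mm below rack3_hook. The basket with glass slides reaches x = -38 to 46, y = -22 to 22 mm, 0 to 36 mm above the foot; a stem at x = -37 to -31 joins it to the hook's roof. Between tongue and basket 44 mm are open towards +x: the rail goes there. Knocked while hung, it sways for some seconds.
- rack4_grip (a point): Steel slide rack 4 (racks are alike; three or four are present, standing on the bench at first; 0.17 to 0.29 kg): centre of its black grip, an upright bar 12 (x) by 28 (y) mm, 106 to 156 mm above the foot; this point is 132 mm above the foot. Rack axes: z up, x the way the hook opens.
- rack4_hook (a point): Centre of the underside of rack 4's hook tongue (10 mm thick in x, 30 wide in y, 20 long), 52 mm straight below rack4_grip. The tongue hangs from the hook's roof, x = -37 to +6, y = -15 to 15, 100 to 106 mm above the foot. Hung properly it rests on the channel floor, behind the lip, the rack upright, rack x along machine x.
- rack4_foot (a point): Centre of rack 4's foot, 80 mm below rack4_hook. The basket with glass slides reaches x = -38 to 46, y = -22 to 22 mm, 0 to 36 mm above the foot; a stem at x = -37 to -31 joins it to the hook's roof. Between tongue and basket 44 mm are open towards +x: the rail goes there. Knocked while hung, it sways for some seconds.
Mind the look-alikes: they are no part of the job. What is shaped like the part that bears rack4_grip but red is not meant.

How it is judged:
On the way, in this order (a step that is already met when the one before it is completed fails the run):
1. the bath is home, flush with both fences (x of bath_corner in the frame of fence_corner above -0.004 m and y of bath_corner in the frame of fence_corner above -0.004 m and z of bath_corner in the frame of fence_corner between -0.004 and 0.004 m and angle between the x axis of bath_corner and the x axis of fence_corner, either way round below 0.02 rad), for 0.3 s.
2. every rack hangs seated in the rail's channel (x of rack1_hook in the frame of rail_seat between -0.008 and 0.008 m and y of rack1_hook in the frame of rail_seat between -0.14 and 0.15 m and z of rack1_hook in the frame of rail_seat between -0.004 and 0.005 m and angle between each of rack1_grip, rack2_grip, rack3_grip, rack4_grip's own z axis and vertical below 0.2 rad and x of rack2_hook in the frame of rail_seat between -0.008 and 0.008 m and y of rack2_hook in the frame of rail_seat between -0.14 and 0.15 m and z of rack2_hook in the frame of rail_seat between -0.004 and 0.005 m and x of rack3_hook in the frame of rail_seat between -0.008 and 0.008 m and y of rack3_hook in the frame of rail_seat between -0.14 and 0.15 m and z of rack3_hook in the frame of rail_seat between -0.004 and 0.005 m and x of rack4_hook in the frame of rail_seat between -0.008 and 0.008 m and y of rack4_hook in the frame of rail_seat between -0.14 and 0.15 m and z of rack4_hook in the frame of rail_seat between -0.004 and 0.005 m), for 0.3 s.
3. the start button is pressed down (value of joint start above 0.004 m), for 0.05 s.
At the end, for the whole second after the job is handed in: The bath's rear left corner is within 4 mm of both fences and its sides within 0.02 rad of square, flat on the deck; every rack present hangs with its tongue in the channel (within 8 mm of its middle, less than 5 mm above its floor) and within 0.2 rad of upright; the button has been let go (all of step 1 and all of step 2 and value of joint start below 0.002 m); the robot touches nothing.
It fails at once if the beaker is pushed away or knocked over (more than 30 mm) (distance of beaker_mid from where it was at the start of the episode above 0.03 m).
It fails at once if the amber bottle is pushed away or knocked over (more than 30 mm) (distance of stain_bottle_mid from where it was at the start of the episode above 0.03 m).
Of rack1, rack2, rack3, rack4 only 3 to 4 are there at a start; the rules pass over those that are not, and their reading is None.
At some moment in a run one of bath, rack1, rack2, rack3, rack4 may be knocked a few centimetres aside while the robot is not near it.
It also fails if it takes over 210 s, if anything falls off the work surface, if the arm or the gripper's body presses on something with over 40 N, if the wrist force passes 120 N, or if a joint passes its speed limit or range.

### The arm

A 6-joint arm with a two-finger parallel gripper is mounted at the origin on the work surface. World frame = base frame: x ahead of the robot, y to its left, z up, the work surface at z = 0. Lengths are in m, angles in rad, forces in N, time in s.
With the tool pointing down it reaches from about 0.225 to 0.875 m from the base axis. Payload 3.4 kg.
Tool frame: the origin (TCP) lies midway between the tips of the shut fingers; the grasp point (between the pads) lies 19 mm behind it (r.grip_point_offset is the distance from the TCP to the grasp point, in m); z points along the fingers, y is the direction in which the jaws open and shut (so a half turn about z gives the same grasp; the last joint's range is limited). The gripper opens to 85 mm and grips with 20 to 120 N. Pads are 22 mm wide; open, the fingers measure 114 mm over their backs; the gripper's body (76 mm by 85 mm) begins 54 mm behind the grasp point. The pads swing forward as they close: fully open they stand 13 mm farther back than shut.
Start: joints at [-1.47, 0.276, 1.505, -0, 1.361, -0.121], TCP at [0.126, -0.561, 0.231] pointing down, gripper open.
Joint ranges: [-2.89, 2.89], [-0.75, 2.08], [0.22, 2.7], [-1.18, 4.32], [0.11, 2.71], [-2.7, 2.7]. Speed limits (rad/s): [2.57, 2.57, 3.14, 3.14, 3.14, 3.14].

### API

Orientations are given as a unit quaternion [x, y, z, w].
In Python, from workcell import r gives the robot as it stands. Calls block until the motion is done:
- r.move_to(position, orientation): joint-space move of the TCP to a pose.
- r.move_l(position, rate=0.15, rot=None, force_limit=None): straight line of the TCP; rot=None keeps the orientation; rate is the mean speed in m/s. With force_limit (N) it stops when the force on the tool has changed by that much, and returns True; else False.
- r.move_j(angles): joint-space move.
- r.grip(opening, f_grip=None): finger opening in m; f_grip is the grip in N (None keeps the last); returns when the fingers have stopped.
- r.sleep(seconds).
- r.solve_ik(position, orientation): joint angles nearest the present ones, or None.
- r.get_image(name): name is "scene" or "top" or "wrist"; returns the picture (420x560x3 uint8, red, green, blue); there is no depth.
- r.camera_model(name): a dict with "camera_matrix" (3x3 intrinsics, pixels), "view" (4x4, takes a point from world to camera coordinates). Camera axes: x right, y down, z forward; pixel columns grow to the right and rows downward; lengths in m; the calibration is good to about 2 mm. A picture is of the moment at which its call begins: read the wrist's pose just before it. camera_model takes no time and is no camera call; for the wrist camera it gives the pose at the moment of the call.
A pose or a line that the arm cannot do raises r.PlanningError and nothing moves.
- r.sign_off(): hands the job in, once; it reports no verdict.
Readings, each from a call of its own:
- r.read_time_s(): time.
- r.read_joint_pos(): joint angles.
- r.read_joint_vel(): joint speeds.
- r.read_effort(): joint torques, N m.
- r.read_eef_pos(): TCP position.
- r.read_eef_rot(): TCP orientation.
- r.read_wrist_force(): force on the tool from outside, world axes, zero at the start.
- r.read_moment(): the same for the moment, N m.
- r.read_grip_width(): finger opening in m.
Only numpy, scipy, OpenCV 4.12 (cv2) and the standard library are available. Lean on these libraries where they do the work, as an engineer would, in place of code of your own. Each camera call takes 0.05 s, during which the arm holds its last target. There are 200 camera calls.

## Working session

There is one attempt and no reset: what is moved stays moved. The work goes in short steps, each a Python script; the robot and the scene stay as the last script left them, time stands still between calls to the robot, and variables do not carry over. Pictures are saved under pics/ and viewed, about 12 in all and at most 16, crops included, and the job is handed in when it is done.

```bash
ls; mkdir -p pics; python3 - <<'E'
from workcell import r
import cv2,numpy as np
np.set_printoptions(precision=4,suppress=True)
for n in("scene","top","wrist"):
    m=r.camera_model(n); im=r.get_image(n); cv2.imwrite(f"pics/{n}0.png",im[:,:,::-1]); print(n,m["camera_matrix"],m["view"])
print(r.read_time_s(),r.read_eef_rot(),r.grip_point_offset)
E
```

```text
pics
scene [[380.7863   0.     284.6292]
 [  0.     380.7863 213.0655]
 [  0.       0.       1.    ]] [[-0.5142  0.8575  0.018   0.3401]
 [ 0.4783  0.3041 -0.8239 -0.1545]
 [-0.7119 -0.4151 -0.5665  1.5493]
 [ 0.      0.      0.      1.    ]]
top [[464.9114   0.     283.5506]
 [  0.     464.9114 212.1397]
 [  0.       0.       1.    ]] [[-0.0284 -0.9996 -0.0056 -0.0373]
 [-0.992   0.0289 -0.1231  0.5709]
 [ 0.1232  0.002  -0.9924  1.3524]
 [ 0.      0.      0.      1.    ]]
wrist [[312.2663   0.     280.0831]
 [  0.     312.2663 210.2682]
 [  0.       0.       1.    ]] [[ 0.2197 -0.9756 -0.0018 -0.5735]
 [-0.9371 -0.2115  0.2776 -0.0364]
 [-0.2712 -0.0593 -0.9607  0.378 ]
 [ 0.      0.      0.      1.    ]]
0.15 [ 0.9939  0.1107 -0.     -0.0007] 0.0187
```

View pics/scene0.png

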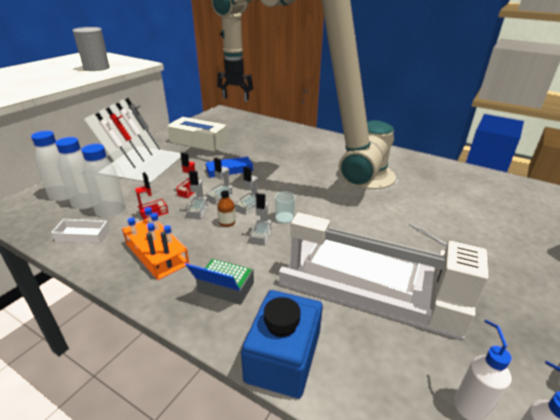

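View pics/top0.png

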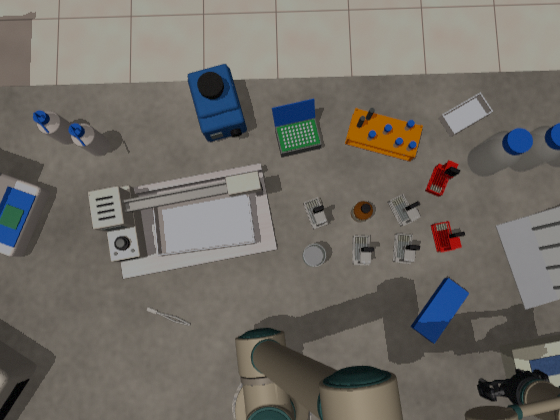

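Top view: the stainer is at (90-275, 165-275). The four steel racks are near (317,211), (404,208), (363,248) and (404,247). The red look-alikes are at (441,178) and (446,236), the beaker at (315,254) and the bottle at (363,211). Next I'll enlarge the top view.

```bash
python3 - <<'E'
import cv2,numpy as np
im=cv2.imread("pics/top0.png")
a=cv2.resize(im[155:285,80:285],None,fx=3.9,fy=3.9,interpolation=cv2.INTER_CUBIC)
b=cv2.resize(im[160:275,295:470],None,fx=4.5,fy=4.5,interpolation=cv2.INTER_CUBIC)
cv2.imwrite("pics/ca.png",a);cv2.imwrite("pics/cb.png",b); print(a.shape,b.shape)
E
```

```text
(507, 800, 3) (518, 788, 3)
```

View pics/ca.png

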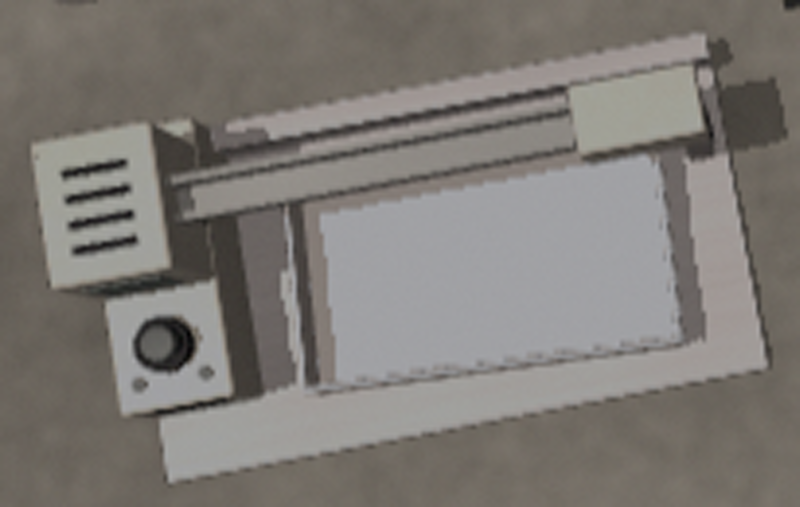

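View pics/cb.png

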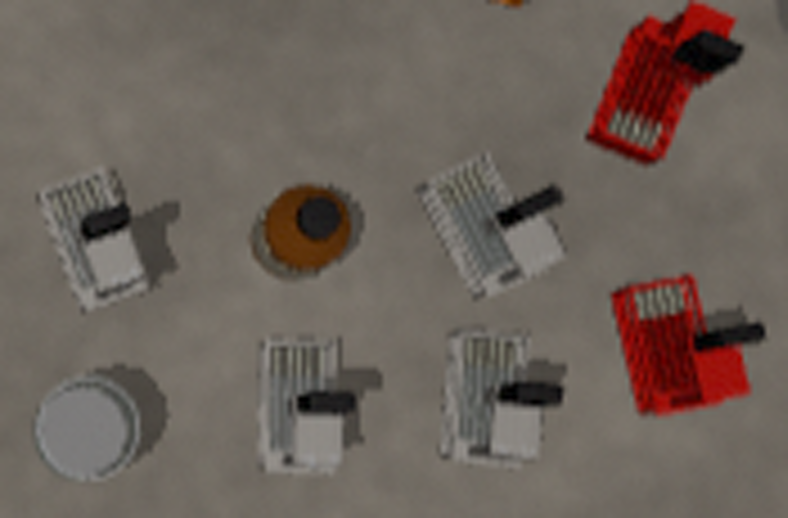

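Machine crop: rail (190,200)-(575,130), button (163,343), and deck corners at front-right (770,368) and front-left (168,482). The bath's left end is near (295,200-385), so it's well off the fence. The crop shows four steel racks and two red ones, which aren't part of the job. Now I'll get rough world positions and plan the wrist views.

```bash
cat > h.py <<'E'
from workcell import r
import cv2,numpy as np
from scipy.spatial.transform import Rotation as R
np.set_printoptions(precision=4,suppress=True)
def ray(m,px):
    V=m["view"]; d=np.linalg.inv(m["camera_matrix"])@[px[0],px[1],1.]
    return -V[:3,:3].T@V[:3,3], V[:3,:3].T@d
def onz(m,px,z):
    o,d=ray(m,px); return o+d*(z-o[2])/d[2]
def tri(obs):
    A=np.zeros((3,3));b=np.zeros(3)
    for m,px in obs:
        o,d=ray(m,px); d=d/np.linalg.norm(d); P=np.eye(3)-np.outer(d,d); A+=P;b+=P@o
    x=np.linalg.solve(A,b)
    return x,[round(float(np.linalg.norm(np.cross(ray(m,p)[1]/np.linalg.norm(ray(m,p)[1]),x-ray(m,p)[0]))),4) for m,p in obs]
def proj(m,p):
    q=m["view"]@np.append(p,1); u=m["camera_matrix"]@q[:3]; return u[:2]/u[2]
def down(yaw):  # tool z down, tool y (jaw axis) at world angle yaw+90deg; tool x at angle yaw
    return (R.from_euler('z',yaw)*R.from_euler('x',np.pi)).as_quat()
def snap(name,cam="wrist"):
    m=r.camera_model(cam); m={k:np.array(v) for k,v in m.items()}; im=r.get_image(cam)
    cv2.imwrite(f"pics/{name}.png",im[:,:,::-1]); np.savez(f"pics/{name}.npz",**m); return m,im
def ld(n): return dict(np.load(f"pics/{n}.npz")), cv2.imread(f"pics/{n}.png")
E
python3 - <<'E'
from h import *
m=r.camera_model("top")
A=lambda p:(80+p[0]/3.9-.4,155+p[1]/3.9-.4); B=lambda p:(295+p[0]/4.5-.4,160+p[1]/4.5-.4)
for n,p,z in [("deckFR",A((770,368)),.012),("deckFL",A((168,482)),.012),("deckRR",A((708,35)),.05),("button",A((163,343)),.1),("railL",A((190,217)),.164),("railR",A((578,152)),.164),("bathFL",A((305,388)),.057),("bathFR",A((700,342)),.057)]: print(n,onz(m,p,z))
for n,p in [("r1",(106,220)),("r2",(530,205)),("r3",(327,403)),("r4",(531,393))]: print(n,onz(m,B(p),.156))
print("beaker",onz(m,B((87,430)),.085),"bottle",onz(m,B((320,217)),.12))
V=r.camera_model("wrist")["view"]; T=np.eye(4);T[:3,:3]=R.from_quat(r.read_eef_rot()).as_matrix();T[:3,3]=r.read_eef_pos()
print("cam in tool",np.linalg.inv(V@T))
for y in(-.5,0,.5,3.14): print(y, r.solve_ik([.45,.2,.42],down(y)))
E
```

```text
deckFR [ 0.4616 -0.031   0.012 ]
deckFL [0.3877 0.4324 0.012 ]
deckRR [0.716  0.0091 0.05  ]
button [0.4883 0.4068 0.1   ]
railL [0.571  0.3666 0.164 ]
railR [0.6089 0.0961 0.164 ]
bathFL [0.4546 0.3154 0.057 ]
bathFR [0.4804 0.02   0.057 ]
r1 [ 0.5618 -0.1485  0.156 ]
r2 [ 0.5635 -0.4053  0.156 ]
r3 [ 0.4476 -0.2765  0.156 ]
r4 [ 0.45   -0.3988  0.156 ]
beaker [ 0.4377 -0.1367  0.085 ] bottle [ 0.5645 -0.2843  0.12  ]
cam in tool [[-0.0003 -0.9607 -0.2777  0.0697]
 [ 1.     -0.0003 -0.0002 -0.0006]
 [ 0.0001 -0.2777  0.9607 -0.1416]
 [ 0.      0.      0.      1.    ]]
-0.5 [ 0.2768  0.0996  1.279  -0.      1.7629  2.3476]
0 [ 0.2768  0.0996  1.279  -0.      1.7629  1.8476]
0.5 [ 0.2768  0.0996  1.279  -0.      1.7629  1.3476]
3.14 [ 0.2768  0.0996  1.279   0.      1.7629 -1.2924]
```

```bash
python3 - <<'E'
from h import *
for n,p in [("A",[.47,.30,.42]),("B",[.43,.12,.42]),("C",[.46,-.2,.36]),("D",[.40,-.33,.36])]:
    r.move_to(p,down(0)); r.sleep(.2); snap(n)
    im=cv2.imread(f"pics/{n}.png"); cv2.imwrite(f"pics/{n}x.png",cv2.resize(im,(784,588),interpolation=cv2.INTER_CUBIC))
print(r.read_time_s())
E
```

```text
7.0833
```

View pics/Ax.png

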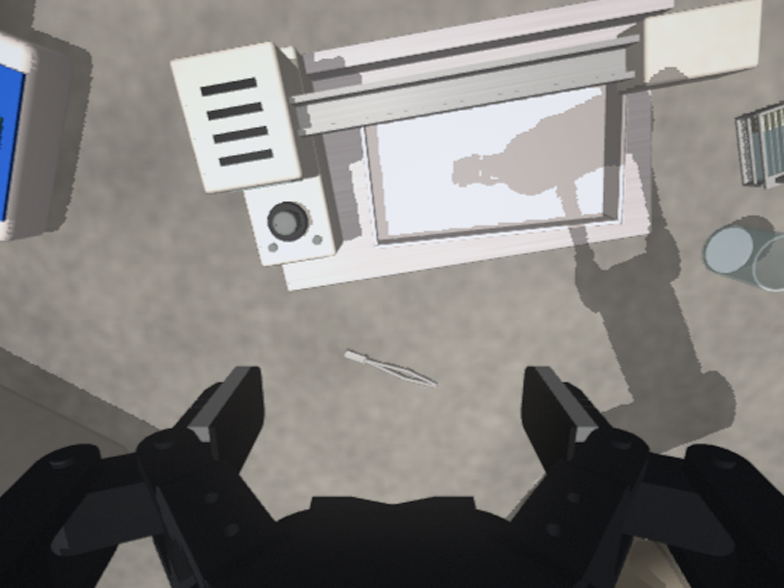

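View pics/Bx.png

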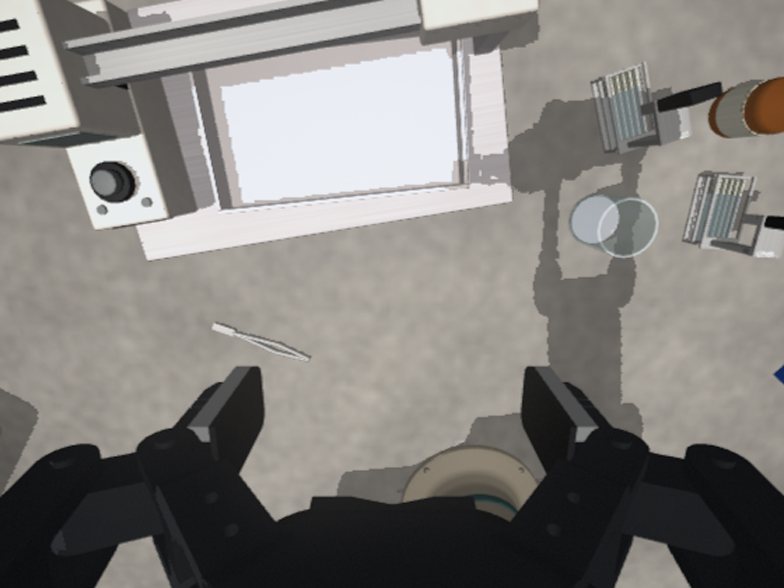

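View pics/Cx.png

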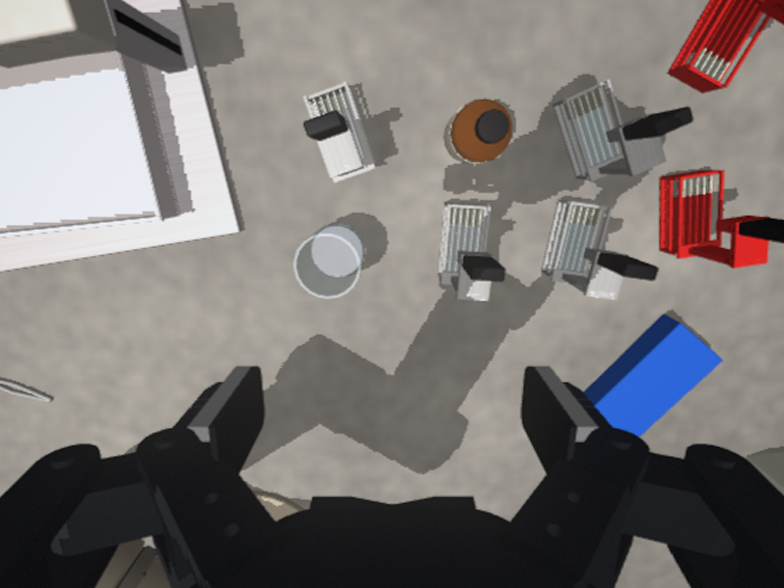

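A (in 784-wide pixels): button (288,221), rail front edge (303,134)-(635,77), deck front edge (289,290)-(652,232), bath front edge (378,243)-(620,218). B: the same deck edge at (148,260)-(511,200), deck right edge (511,200)-(499,45), button (111,181). C: black grips at (327,124), (482,268), (627,265) and (658,123). The two red ones at the right are excluded. Next I'll extract the lines with subpixel accuracy.

```bash
python3 - <<'E'
from h import *
lsd=cv2.createLineSegmentDetector()
boxes={"A":[(175,20,548,220)],"B":[(40,0,400,200)]}
for n in "AB":
    m,im=ld(n); g=cv2.cvtColor(im,cv2.COLOR_BGR2GRAY)
    L=lsd.detect(g)[0][:,0]
    for s in L:
        x0,y0,x1,y1=s
        l=np.hypot(x1-x0,y1-y0); x,y,X,Y=boxes[n][0]
        if l<35 or not(x<(x0+x1)/2<X and y<(y0+y1)/2<Y): continue
        if x0>x1:s=s[[2,3,0,1]]
        print(n,s.round(1),"ang",round(float(np.degrees(np.arctan2(s[3]-s[1],s[2]-s[0]))),1),[onz(m,s[i:i+2],.012)[:2].round(3) for i in(0,2)])
E
```

```text
A [157.9 118.2 194.2 111.9] ang -9.8 [array([0.543, 0.506]), array([0.553, 0.444])]
A [219.2  52.2 480.4   4.7] ang -10.3 [array([0.644, 0.397]), array([ 0.71 , -0.009])]
A [219.1  95.1 451.8  54.1] ang -10.0 [array([0.579, 0.401]), array([0.641, 0.025])]
A [263.   90.1 430.6  60.7] ang -10.0 [array([0.587, 0.328]), array([0.631, 0.058])]
A [184.1 134.5 227.4 125.4] ang -11.9 [array([0.516, 0.464]), array([0.531, 0.39 ])]
A [222.2  57.5 453.4  15.7] ang -10.3 [array([0.636, 0.393]), array([0.695, 0.031])]
A [214.2  72.  257.1  64.2] ang -10.3 [array([0.615, 0.407]), array([0.626, 0.337])]
A [258.   63.6 456.5  27.3] ang -10.4 [array([0.627, 0.336]), array([0.679, 0.023])]
A [219.4  74.6 450.7  33.3] ang -10.1 [array([0.611, 0.399]), array([0.671, 0.031])]
A [266.8 174.8 441.8 156.3] ang -6.0 [array([0.446, 0.324]), array([0.479, 0.018])]
A [491.6  55.2 539.3  46.4] ang -10.5 [array([ 0.639, -0.039]), array([ 0.652, -0.112])]
A [227.5 122.  239.  180.5] ang 78.9 [array([0.537, 0.389]), array([0.436, 0.373])]
A [147.9 136.8 213.  125.9] ang -9.6 [array([0.512, 0.527]), array([0.53 , 0.
[... 4232 characters left out ...]
12]), array([0.547, 0.491])]
B [146.2  50.5 165.6 146.9] ang 78.6 [array([0.606, 0.336]), array([0.455, 0.32 ])]
B [329.7  35.7 334.2 128.1] ang 87.2 [array([0.628, 0.044]), array([0.487, 0.03 ])]
B [335.2  54.3 336.9  90.7] ang 87.3 [array([0.601, 0.034]), array([0.546, 0.028])]
B [168.1 145.  325.4 128.7] ang -5.9 [array([0.458, 0.315]), array([0.486, 0.045])]
B [114.7  56.4 140.1 147. ] ang 74.3 [array([0.597, 0.387]), array([0.455, 0.364])]
B [158.3  61.6 194.1  55.5] ang -9.6 [array([0.59 , 0.318]), array([0.599, 0.26 ])]
B [195.7  54.6 234.4  48.6] ang -8.8 [array([0.6  , 0.257]), array([0.609, 0.195])]
B [258.2  43.6 297.1  37.2] ang -9.4 [array([0.616, 0.157]), array([0.626, 0.095])]
```

```bash
python3 - <<'E'
from h import *
mA,_=ld("A");mB,_=ld("B");yaw=.1627
X=np.array([np.cos(yaw),np.sin(yaw),0]);Y=np.array([-X[1],X[0],0]);Z=np.array([0,0,1.])
def plane(m,s):
    o,d=ray(m,s[:2]);_,e=ray(m,s[2:]);n=np.cross(d,e);n/=np.linalg.norm(n);return n,n@o
def line(sA,sB,d):  # line parallel to d: solve in basis (e,Z)
    e=np.cross(d,Z); M=[];b=[]
    for m,s in((mA,sA),(mB,sB)):
        n,c=plane(m,s);M.append([n@e,n@Z]);b.append(c-0*(n@d))
    # unknown component along d dropped (n@d ~0)
    print("   n.d",[round(float(plane(m,s)[0]@d),4) for m,s in((mA,sA),(mB,sB))],end=" ")
    return np.linalg.solve(M,b)
# lip candidates -> (machine x of line, z)
for sA in([219.1,95.1,451.8,54.1],[219.4,74.6,450.7,33.3]):
  for sB in([94.2,53.3,300.9,15.7],[56.9,39.4,272.9,-.4]): print("rail",line(sA,sB,Y))
print("deck",line([206.7,206.9,408,174.7],[105.5,185.1,364.2,143.2],Y))
by=np.arctan2(.033,.306)
print("bathfront",line([266.8,174.8,441.8,156.3],[174.2,148.2,293,135.6],np.array([-np.sin(by),np.cos(by),0])))
F=lambda p:np.array([p@X,p@Y,p[2]])
S=lambda p:(p[0]/1.4-.2,p[1]/1.4-.2)
p,e=tri([(mA,S((288,221))),(mB,S((111,181)))]);print("button",p,e,F(p))
p,e=tri([(mA,S((652,232))),(mB,S((511,200)))]);print("deckFR",p,e,F(p))
for n,m,ss in(("A",mA,([266.8,174.8],[441.8,156.3],[440.6,155.6],[444,68.2],[259.2,91.9],[268.6,174.3])),("B",mB,([174.2,148.2],[293,135.6],[329.7,35.7],[334.2,128.1],[137,51.9],[157.3,149],[146.2,50.5],[165.6,146.9]))):
  for s in ss: print("bath",n,s,onz(m,s,.057),F(onz(m,s,.057)))
# button & rail in machine
for n,m,s in(("A",mA,[219.1,95.1,451.8,54.1]),("B",mB,[94.2,53.3,300.9,15.7])): print("lip@.164",n,F(onz(m,s[:2],.164)),F(onz(m,s[2:],.164)))
print("guide",F(onz(mA,(460.,57),.18)),F(onz(mB,(300.9,15.7),.18)))
# grips: dark low-saturation blobs
for n in("C","D"):
  m,im=ld(n); hsv=cv2.cvtColor(im,cv2.COLOR_BGR2HSV); mk=((im.max(2)<45)).astype(np.uint8); mk[235:]=0
  k,_,st,c=cv2.connectedComponentsWithStats(mk)
  for i in range(1,k):
    if st[i,4]>60: 
      rc=cv2.minAreaRect(np.argwhere(_==i)[:,::-1].astype(np.float32)); print(n,st[i],c[i].round(1),[np.round(v,1) for v in rc])
E
```

```text
n.d [0.001, 0.0016] rail [0.6216 0.1593]
   n.d [0.001, 0.0022] rail [0.6122 0.2533]
   n.d [0.0015, 0.0016] rail [ 0.6746 -0.0372]
   n.d [0.0015, 0.0022] rail [0.6453 0.1501]
   n.d [0.001, 0.0017] deck [0.4518 0.0101]
   n.d [0.0025, 0.0028] bathfront [0.484  0.0495]
button [0.4869 0.4094 0.1001] [0.0001, 0.0001] [0.5468 0.3251 0.1001]
deckFR [ 0.4632 -0.0226  0.0179] [0.0001, 0.0001] [ 0.4534 -0.0973  0.0179]
bath A [266.8, 174.8] [0.4541 0.3217 0.057 ] [0.5002 0.2439 0.057 ]
bath A [441.8, 156.3] [0.4836 0.041  0.057 ] [ 0.4839 -0.0379  0.057 ]
bath A [440.6, 155.6] [0.4848 0.0431 0.057 ] [ 0.4853 -0.036   0.057 ]
bath A [444, 68.2] [0.6135 0.0563 0.057 ] [ 0.6145 -0.0439  0.057 ]
bath A [259.2, 91.9] [0.5807 0.3316 0.057 ] [0.6268 0.2331 0.057 ]
bath A [268.6, 174.3] [0.4549 0.3188 0.057 ] [0.5005 0.2409 0.057 ]
bath B [174.2, 148.2] [0.4566 0.2902 0.057 ] [0.4976 0.2124 0.057 ]
bath B [293, 135.6] [0.4764 0.1015 0.057 ] [0.4866 0.023  0.057 ]
bath B [329.7, 35.7] [0.6172 0.0503 0.057 ] [ 0.6172 -0.0504  0.057 ]
bath B [334.2, 128.1] [0.4879 0.0373 0.057 ] [ 0.4875 -0.0422  0.0
[... 650 characters left out ...]
[223  82  25  18 119] [236.8  92.8] [array([236.1,  93.6]), array([10.9, 24.7]), np.float64(51.7)]
C [528 156  32  17 403] [545.5 163.2] [array([544.1, 162.2]), array([32.6, 15.1]), np.float64(9.5)]
C [427 181  42  18 457] [447.7 189.5] [array([447.6, 189.9]), array([42.1, 13.3]), np.float64(18.4)]
C [331 183  28  16 251] [341.7 188.7] [array([344.5, 190.5]), array([27., 15.]), np.float64(0.0)]
D [ 83  13  49  31 678] [110.7  30.3] [array([107.1,  28.3]), array([48.7, 25.5]), np.float64(26.6)]
D [348  24  23  14  80] [358.5  31.6] [array([359.8,  31.3]), array([ 4.8, 24.6]), np.float64(65.6)]
D [432 104  46  14 435] [454.9 110.2] [array([454.6, 110.6]), array([11.2, 46. ]), np.float64(84.3)]
```

```bash
python3 - <<'E'
import cv2,numpy as np
c=cv2.imread("pics/C.png")[40:225,200:560];d=cv2.imread("pics/D.png")[0:225,100:560]
c=cv2.resize(c,(680,349),interpolation=cv2.INTER_CUBIC); d=cv2.resize(d,(511,250),interpolation=cv2.INTER_CUBIC)
o=np.zeros((599,680,3),np.uint8);o[:349]=c;o[349:,:511]=d;cv2.imwrite("pics/cd.png",o)
E
```

```text
(no output)
```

View pics/cd.png

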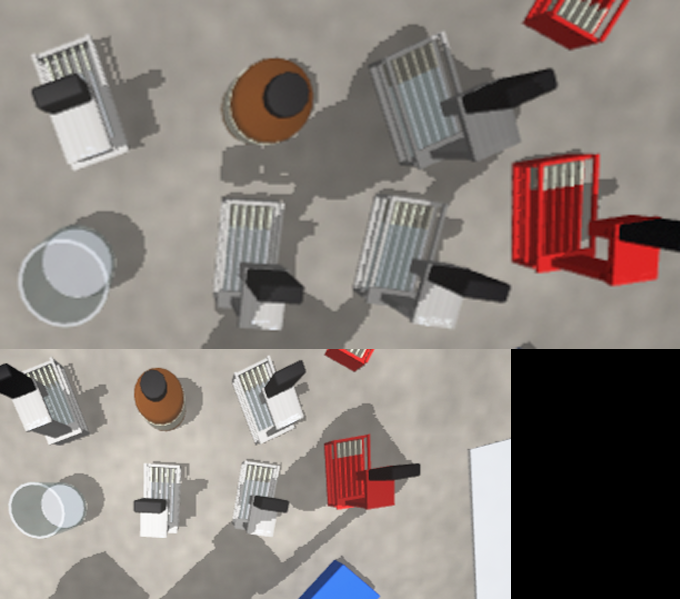

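The crop confirms four steel racks, in C pixels: r1 (236,90), r2 (469,88), r3 (344,190) and r4 (447,190). Each has a black grip and a silver hook, and the hooks open towards +x (up in the picture). The two red ones on the right are look-alikes. By triangulation, the rail's front edge is at z 0.159, the button at z 0.100 and the bath rim at z 0.05, which agrees with the text.

Next is the bath. It has to move about 21-37 mm along x and 43 mm along y.

```bash
cat >> h.py <<'E'
YAW=.1627; X=np.array([np.cos(YAW),np.sin(YAW),0]);Y=np.array([-X[1],X[0],0])
SX,SY=.6363,.1357   # rail_seat in machine-parallel axes through base
def W(x,y,z): return (SX+x)*X+(SY+y)*Y+np.array([0,0,z])   # seat-frame x,y; z above bench
def F(p): p=np.asarray(p); return np.array([p@X-SX,p@Y-SY,p[2]])
E
cat > push.py <<'E'
from h import *
q=down(YAW+np.pi)
def push(a,b,lim=13,zs=.028):
    a=np.array(a);b=np.array(b)
    r.move_l(W(*a,.13),rate=.2); r.move_l(W(*a,zs),rate=.12); r.sleep(.2)
    hit=r.move_l(W(*b,zs),rate=.035,force_limit=lim); e=F(r.read_eef_pos()); print("push",a,"->",e,hit,r.read_wrist_force())
    d=(a-b)/np.linalg.norm(a-b); back=e[:2]+d*.03
    r.move_l(W(*back,zs),rate=.1); r.move_l(W(*back,.13),rate=.2)
    return e
E
python3 - <<'E'
from push import *
r.grip(0.0,f_grip=40)
r.move_to(W(-.21,-.1,.2),q)
push((-.195,-.10),(-.10,-.10))
push((-.185,.03),(-.10,.03))
snap("E1","top"); print(r.read_time_s())
E
```

```text
push [-0.195 -0.1  ] -> [-0.1296 -0.0996  0.0272] True [ 0.1036 -0.7297  1.6625]
push [-0.185  0.03 ] -> [-0.1266  0.0305  0.0271] True [ 0.121  -1.1355  0.1015]
19.2917
```

```bash
python3 - <<'E'
from push import *
push((-.085,-.235),(-.085,-.10))
push((-.165,-.08),(-.09,-.08))
push((-.165,.09),(-.09,.09))
push((-.085,-.215),(-.085,-.10))
push((-.165,-.08),(-.09,-.08))
push((-.165,.06),(-.09,.06))
r.move_to([.43,.12,.42],down(0)); r.sleep(.2); m,im=snap("E2")
g=cv2.imread("pics/E2.png"); cv2.imwrite("pics/E2x.png",cv2.resize(g[:230,:420],(800,438),interpolation=cv2.INTER_CUBIC))
print(r.read_time_s())
E
```

```text
push [-0.085 -0.235] -> [-0.0849 -0.1523  0.0279] True [ 0.46   -2.0093  1.2542]
push [-0.165 -0.08 ] -> [-0.127  -0.08    0.0272] True [ 0.2254 -0.0296  0.3702]
push [-0.165  0.09 ] -> [-0.127   0.0898  0.0273] True [ 1.2811 -0.0657 -0.0567]
push [-0.085 -0.215] -> [-0.085  -0.1525  0.0279] True [-0.2015 -2.9895  1.3714]
push [-0.165 -0.08 ] -> [-0.1276 -0.08    0.0274] True [-0.8    -0.3448 -0.4561]
push [-0.165  0.06 ] -> [-0.1276  0.0598  0.0274] True [-0.7006 -0.4637  0.7276]
51.6417
```

View pics/E2x.png

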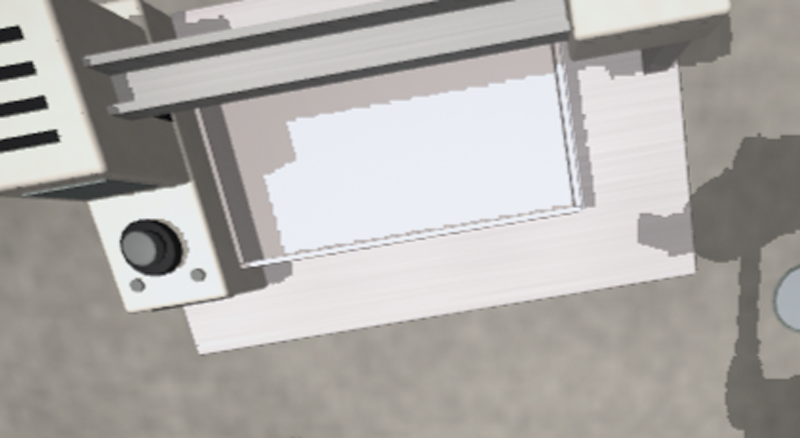

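View 9 shows the bath's left end against the housing wall and its rear under the rail. Its front edge, (243,265)-(580,210), is parallel to the deck edge, and both front pushes stopped at the same x. The bath is home. Next I'll get the rack yaws and grip positions.

```bash
python3 - <<'E'
from h import *
mT=r.camera_model("top"); top=cv2.imread("pics/top0.png"); mC,C=ld("C"); mD,D=ld("D")
B=lambda p:(295+p[0]/4.5-.4,160+p[1]/4.5-.4)
g={"r1":((106,220),),"r2":((530,205),),"r3":((327,403),),"r4":((531,393),)}
lsd=cv2.createLineSegmentDetector()
def segs(m,im,bx):
    x,y,X_,Y_=bx; c=cv2.resize(im[y:Y_,x:X_],None,fx=3,fy=3,interpolation=cv2.INTER_CUBIC)
    out=[]
    for s in lsd.detect(cv2.cvtColor(c,cv2.COLOR_BGR2GRAY))[0][:,0]:
        s=s/3; 
        a=onz(m,(s[0]+x,s[1]+y),.036)-onz(m,(s[2]+x,s[3]+y),.036); L=np.linalg.norm(a)
        if L>.022: out.append((np.degrees(np.arctan2(a[1],a[0]))%90,L))
    return out
for n,(p,) in g.items():
    p0=onz(mT,B(p),.156); e=[]
    for m,im in((mT,top),(mC,C),(mD,D)):
        u=proj(m,[p0[0],p0[1],.03]); v=proj(m,[p0[0],p0[1],.15]); lo=np.minimum(u,v)-28; hi=np.maximum(u,v)+28
        lo=np.maximum(lo,0).astype(int);hi=np.minimum(hi,[560,225 if m is not mT else 420]).astype(int)
        if hi[1]-lo[1]<20 or hi[0]-lo[0]<20: continue
        s=segs(m,im,(*lo,*hi)); h=np.zeros(90)
        for a,L in s:
            for k in range(-2,3): h[int(a+k)%90]+=L*(3-abs(k))
        e.append((int(h.argmax()),round(float(h.max()),2)))
    # tri using dark blob in C nearest to projection
    mk=(C.max(2)<60).astype(np.uint8); mk[235:]=0; k,_,st,c=cv2.connectedComponentsWithStats(mk)
    pc=proj(mC,p0); print(n,"top@.156",p0,"yaw peaks T,C,D",e,"projC",pc.round(1))
E
```

```text
r1 top@.156 [ 0.5618 -0.1485  0.156 ] yaw peaks T,C,D [(19, 0.11), (18, 0.91), (18, 1.8)] projC [232.1  88.1]
r2 top@.156 [ 0.5635 -0.4053  0.156 ] yaw peaks T,C,D [(25, 0.22), (24, 2.8), (24, 1.55)] projC [479.9  86.8]
r3 top@.156 [ 0.4476 -0.2765  0.156 ] yaw peaks T,C,D [(86, 0.82), (86, 1.56), (86, 0.89)] projC [348.7 195.6]
r4 top@.156 [ 0.45   -0.3988  0.156 ] yaw peaks T,C,D [(84, 0.42), (82, 2.2), (82, 1.16)] projC [456.4 193.7]
```

```bash
cat > rk.py <<'E'
from h import *
def pick(x,y,deg):
    q=down(np.radians(deg)+np.pi/2); p=np.array([x,y,0])
    r.grip(.06,f_grip=50); r.move_to(p+[0,0,.24],q); r.move_l(p+[0,0,.1145],rate=.15)
    r.grip(0,f_grip=50); w=r.read_grip_width(); print("width",round(w,4),"t",r.read_time_s())
    return w
def hang(y,dx=0):
    q=down(YAW+np.pi/2)
    e=r.read_eef_pos(); r.move_l([e[0],e[1],.285],rate=.2)
    r.move_l(W(-.09+dx,y,.285),rate=.28,rot=q)
    r.move_l(W(-.09+dx,y,.210),rate=.15); r.move_l(W(dx,y,.210),rate=.1); r.sleep(.3)
    hit=r.move_l(W(dx,y,.178),rate=.03,force_limit=6); e=F(r.read_eef_pos()); print("seat",hit,e,"f",r.read_wrist_force(),"t",r.read_time_s())
    return hit,e
def leave():
    r.grip(.04); e=r.read_eef_pos(); r.move_l([e[0],e[1],.29],rate=.15)
E
python3 - <<'E'
from rk import *
w=pick(.5618,-.1485,18.5)
if .008<w<.018:
    hit,e=hang(.095)
    snap("H1","scene")
    g=cv2.imread("pics/H1.png")[180:340,250:500]; cv2.imwrite("pics/H1x.png",cv2.resize(g,None,fx=3.2,fy=3.2,interpolation=cv2.INTER_CUBIC))
E
```

```text
width 0.0112 t 55.7667
seat True [-0.0002  0.095   0.1848] f [ 0.1687 -0.2656  4.1362] t 61.3917
```

View pics/H1x.png

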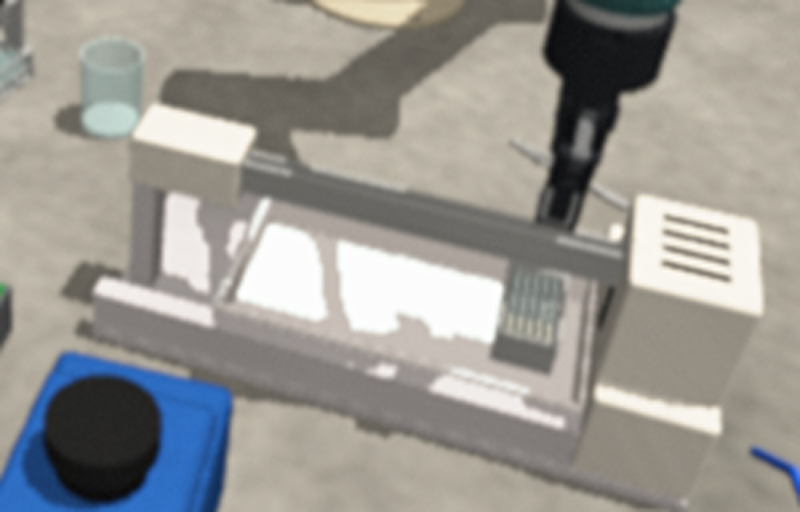

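View 10 shows rack 1's basket hanging under the rail at (530,310), upright. The seat contact came at TCP z 0.1848 against 0.1845 expected, so the tongue is in the channel and not on the lip. I'll release it and go on to rack 3.

```bash
python3 - <<'E'
from rk import *
leave()
w=pick(.4476,-.278,-4)
if .008<w<.018:
    hit,e=hang(.035)
    if hit and abs(e[2]-.1846)<.003: leave()
snap("T1","top")
g=cv2.imread("pics/T1.png")[130:290,80:480]; cv2.imwrite("pics/T1x.png",cv2.resize(g,(800,320),interpolation=cv2.INTER_CUBIC)); print(r.read_time_s())
E
```

```text
width 0.0115 t 66.7333
seat True [-0.0002  0.0349  0.185 ] f [-0.4007 -0.1071  3.8265] t 72.6
73.8917
```

View pics/T1x.png

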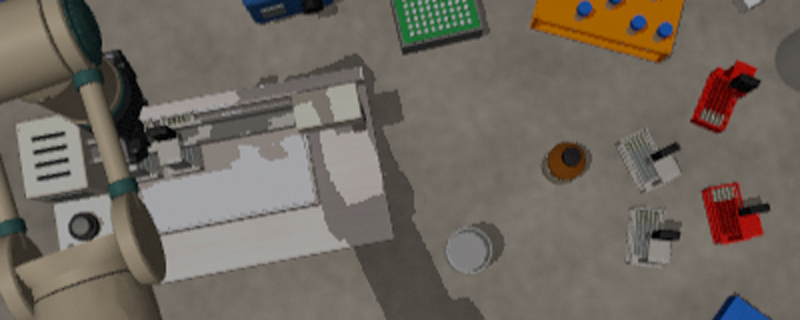

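View 11: racks 2 at (650,158) and 4 at (650,238) haven't moved, nor have the beaker (468,250) and bottle (567,160). On to rack 4, then rack 2.

```bash
python3 - <<'E'
from rk import *
ok=True
for p,y in(((.450,-.400,-7.5),-.025),((.5635,-.407,24.5),-.085)):
    w=pick(*p)
    if not .008<w<.018: ok=False;break
    hit,e=hang(y)
    if not(hit and abs(e[2]-.1846)<.003): ok=False;break
    leave()
if ok:
    r.move_to([.43,.12,.42],down(0)); r.sleep(.5); snap("G1"); snap("G2","scene")
    a=cv2.resize(cv2.imread("pics/G1.png")[:150,30:430],(800,300),interpolation=cv2.INTER_CUBIC)
    b=cv2.resize(cv2.imread("pics/G2.png")[190:340,260:500],(480,300),interpolation=cv2.INTER_CUBIC)
    o=np.zeros((600,800,3),np.uint8);o[:300]=a;o[300:,:480]=b;cv2.imwrite("pics/G.png",o)
print(ok,r.read_time_s())
E
```

```text
width 0.0111 t 78.15
seat True [-0.0002 -0.025   0.1851] f [-0.0678  0.9381  4.1138] t 84.2417
width 0.0117 t 89.5167
seat True [-0.0002 -0.085   0.185 ] f [-0.0448 -0.2533  3.8222] t 95.4083
True 98.7667
```

View pics/G.png

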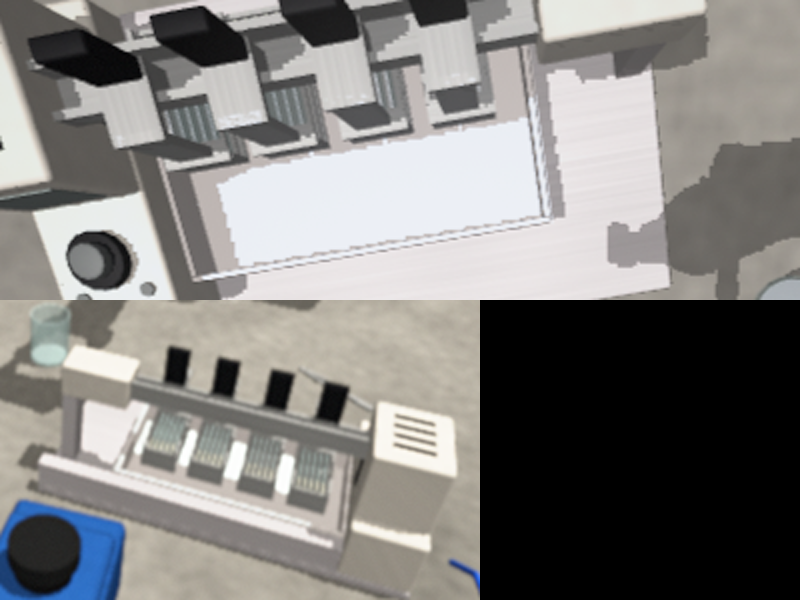

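View 12: all four racks hang in an even line, with grips at (85,60), (200,35), (320,15) and (440,5). The bath still looks home; I'll check its front and left edges numerically before pressing start.

```bash
cat > bath.py <<'E'
from h import *
def bath(n):
    lsd=cv2.createLineSegmentDetector(); m,im=ld(n)
    for s in lsd.detect(cv2.cvtColor(im,cv2.COLOR_BGR2GRAY))[0][:,0]:
        a,b=F(onz(m,s[:2],.057)),F(onz(m,s[2:],.057)); d=b-a; L=np.linalg.norm(d)
        if L>.04 and abs(d[0])<.2*L and all(-.13<v<-.1 for v in(a[0],b[0])): print(n,"front x",a[0].round(4),b[0].round(4),"L",L.round(3),"dyaw",(-d[0]/d[1]).round(4))
        if L>.04 and abs(d[1])<.2*L and all(-.145<v<-.125 for v in(a[1],b[1])): print(n,"right y",a[1].round(4),b[1].round(4),"dyaw",(d[1]/d[0]).round(4))
E
python3 -c "
from bath import *
bath('E2');bath('G1')"
```

```text
E2 front x -0.1157 -0.1147 L 0.048 dyaw 0.0193
E2 front x -0.1071 -0.1127 L 0.061 dyaw 0.0924
E2 right y -0.1341 -0.134 dyaw -0.0015
E2 right y -0.1301 -0.1302 dyaw -0.0014
E2 right y -0.1389 -0.1388 dyaw 0.0007
E2 front x -0.1081 -0.1082 L 0.051 dyaw -0.0008
E2 front x -0.108 -0.1087 L 0.044 dyaw -0.0157
E2 front x -0.1178 -0.1177 L 0.101 dyaw -0.0007
E2 front x -0.1077 -0.1091 L 0.041 dyaw -0.0323
E2 front x -0.1178 -0.1176 L 0.041 dyaw -0.0053
G1 front x -0.1156 -0.1147 L 0.058 dyaw 0.0161
G1 right y -0.1292 -0.1265 dyaw 0.0619
G1 right y -0.1341 -0.1339 dyaw -0.0021
G1 right y -0.1301 -0.1302 dyaw -0.0022
G1 right y -0.1298 -0.1306 dyaw -0.0161
G1 right y -0.1388 -0.1392 dyaw -0.004
G1 front x -0.1078 -0.109 L 0.041 dyaw -0.0301
G1 front x -0.1178 -0.1176 L 0.074 dyaw -0.0025
G1 front x -0.1179 -0.1176 L 0.069 dyaw -0.004
```

The bath is unchanged: front edge x about -0.116 and right end y about -0.136, square to within 0.004 rad. For the button, I'll tilt the tool 15° away from the lift column.

```bash
python3 - <<'E'
from h import *
q=(R.from_rotvec(-.26*Y)*R.from_quat(down(YAW+np.pi))).as_quat()
b=F([.4869,.4094,.1]); print(b); bx,by=b[0]-.004,b[1]
r.grip(0)
r.move_to(W(bx-.02,by,.22),q); r.move_l(W(bx,by,.115),rate=.12); r.sleep(.2)
hit=r.move_l(W(bx,by,.088),rate=.02,force_limit=14); print(hit,F(r.read_eef_pos()),r.read_wrist_force()); r.sleep(.2)
r.move_l(W(bx,by,.13),rate=.1); r.move_l(W(bx-.03,by,.25),rate=.2)
r.move_to([.43,.12,.42],down(0)); r.sleep(.5); snap("K1"); m,im=snap("K2","scene"); 
a=cv2.resize(cv2.imread("pics/K1.png")[:150,30:430],(800,300),interpolation=cv2.INTER_CUBIC)
c=cv2.resize(cv2.imread("pics/K2.png")[150:300,180:500],(640,300),interpolation=cv2.INTER_CUBIC)
o=np.zeros((600,800,3),np.uint8);o[:300]=a;o[300:,:640]=c;cv2.imwrite("pics/K.png",o); print(r.read_time_s())
from bath import bath; bath("K1")
E
```

```text
[-0.0895  0.1894  0.1   ]
True [-0.0933  0.1896  0.1078] [-2.1671 -1.2841  5.667 ]
107.6333
K1 front x -0.1156 -0.1148 L 0.05 dyaw 0.0172
K1 front x -0.1113 -0.1105 L 0.043 dyaw -0.0204
K1 right y -0.134 -0.134 dyaw 0.0005
K1 right y -0.13 -0.1303 dyaw -0.0042
K1 right y -0.13 -0.1306 dyaw -0.0129
K1 right y -0.1389 -0.139 dyaw -0.0015
K1 front x -0.1081 -0.1082 L 0.042 dyaw -0.0024
K1 front x -0.1178 -0.1176 L 0.082 dyaw -0.0024
K1 front x -0.118 -0.1176 L 0.049 dyaw -0.0078
```

View pics/K.png

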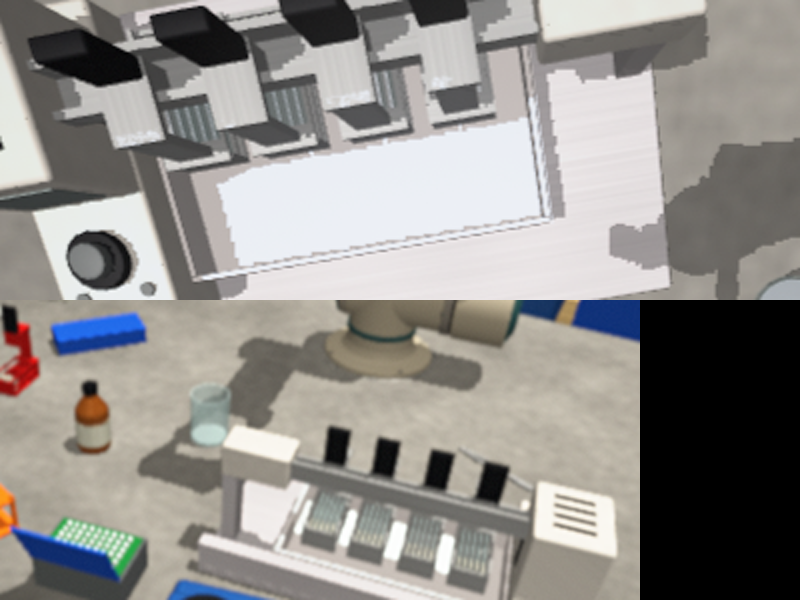

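View 13: all racks and the bath are in place, and the beaker and bottle are standing. But the press stopped at TCP z 0.108, earlier than expected, so I'm not sure the button went down. I'll press again in small steps and log force against depth.

```bash
python3 - <<'E'
from h import *
mA,_=ld("A");mB,_=ld("B")
q=(R.from_rotvec(-.26*Y)*R.from_quat(down(YAW+np.pi))).as_quat()
bx,by=-.0935,.1894
r.move_to(W(bx-.02,by,.2),q); r.move_l(W(bx,by,.122),rate=.12); r.sleep(.4)
f0=np.array(r.read_wrist_force())
for z in np.arange(.120,.088,-.0015):
    r.move_l(W(bx,by,z),rate=.01); r.sleep(.1); f=np.array(r.read_wrist_force())-f0
    print(F(r.read_eef_pos()).round(4),f.round(1))
    if np.linalg.norm(f)>16: break
snap("P1","scene"); g=cv2.imread("pics/P1.png")[215:335,380:520]; cv2.imwrite("pics/P1x.png",cv2.resize(g,(700,600),interpolation=cv2.INTER_CUBIC))
r.move_l(W(bx,by,.13),rate=.1); r.move_l(W(bx-.03,by,.22),rate=.2); print(r.read_time_s())
E
```

```text
[-0.0935  0.1894  0.1199] [ 0.3 -0.6  0.2]
[-0.0935  0.1894  0.1185] [ 0.6 -0.8  0.7]
[-0.0935  0.1894  0.117 ] [-0.3 -0.7 -0.1]
[-0.0935  0.1894  0.1155] [ 0.6 -0.9  0.4]
[-0.0934  0.1895  0.1141] [ 1.  -0.1  1.2]
[-0.0933  0.1895  0.1127] [-0.1 -0.4  2.7]
[-0.0933  0.1895  0.1112] [ 0.8 -0.3  3.9]
[-0.0933  0.1895  0.1097] [1.  0.7 5.1]
[-0.0934  0.1895  0.1082] [ 0.5 -0.   5.7]
[-0.0932  0.1895  0.1077] [-1.5 -1.8 10.5]
[-0.0932  0.1896  0.1074] [-4.5 -2.6 17.3]
116.6583
```

View pics/P1x.png

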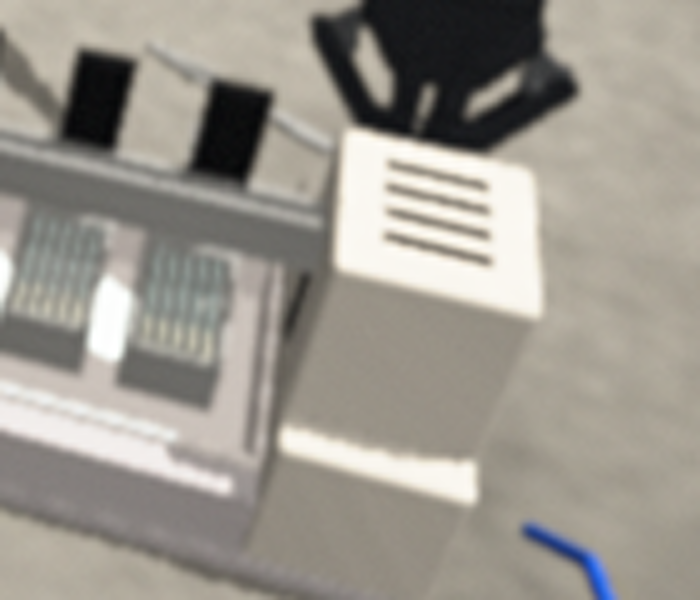

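The log shows a spring from z 0.114 to 0.108 (about 6 mm, rising to 5.7 N) and then a hard stop, so the button goes fully down both times. View 14 shows the fingers on it, clear of the racks. I'll do a final numeric check against the previous picture, then hand in.

```bash
python3 - <<'E'
from h import *
from bath import bath
r.move_to([.43,.12,.42],down(0)); r.sleep(1.); snap("Z1"); snap("Z2","scene"); bath("Z1")
for a,b,bx in(("K1","Z1",(30,0,430,190)),("K2","Z2",(200,160,500,350))):
    A,B=[cv2.imread(f"pics/{n}.png").astype(int)[bx[1]:bx[3],bx[0]:bx[2]] for n in(a,b)]
    print(a,b,"changed px",int((abs(A-B).max(2)>40).sum()))
print(r.read_time_s(),r.read_wrist_force()); r.sign_off()
E
```

```text
Z1 front x -0.1156 -0.1149 L 0.043 dyaw 0.016
Z1 right y -0.1339 -0.134 dyaw 0.002
Z1 right y -0.1301 -0.1302 dyaw -0.0013
Z1 right y -0.13 -0.1305 dyaw -0.0123
Z1 right y -0.1386 -0.1391 dyaw -0.0057
Z1 front x -0.1176 -0.1178 L 0.109 dyaw 0.0012
Z1 front x -0.1078 -0.109 L 0.041 dyaw -0.03
Z1 front x -0.1178 -0.1177 L 0.061 dyaw -0.0021
K1 Z1 changed px 8
K2 Z2 changed px 0
120.0333 [ 0.0691 -0.6853  0.5628]
the job is handed in; nothing more can be done
```

The stainer is loaded: the bath is home, all four steel racks hang on the rail, and the start button was pressed and let go. I handed the job in at 120 s. The sign-off gives no verdict, so the checks below are my own.

- **Bath:** I pushed it in turn on its front wall and right end until the force jumped. The last two front pushes stopped at the same x. The final picture puts its front edge at -115 to -118 mm and its right end at about -136 mm from the rail seat (home is -115 and -136). The longest edges were square to within about 0.006 rad. Some very short edge segments read more (up to 0.03 rad); I took those as noise.
- **Racks:** All four seated at the expected height, with TCP z between 0.1848 and 0.1851 m against 0.1845 expected. They hang in an even line. The red look-alikes were left alone.
- **Start button:** The first press stopped about 8 mm higher than my camera estimate of the button's height, so I wasn't sure it had gone down. I pressed again in small steps: about 6 mm of spring rising to 5.7 N, then a hard stop. The first press stopped at nearly the same depth, so the button went fully down both times.
- **End state:** The pictures before and after the second press were essentially identical. The beaker and bottle were standing where they were, and the arm was clear of everything. I noticed no knock during the run.

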